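# Release a spring-bar link with a forked tool

### The arm

A 7-joint arm with a two-finger parallel gripper is mounted at the origin on a cart in front of the work surface, level with it; the furniture and walls round the work are solid. World frame = base frame: x ahead of the robot, y to its left, z up, the work surface at z = 0. Lengths are in m, angles in rad, forces in N, time in s.
With the tool pointing down it reaches from about 0.4 to 0.85 m from the base axis. Payload 10.4 kg.
Tool frame: the origin (TCP) lies at the very end of the fingers, on their centre line; the grasp point (between the pads) lies 19 mm behind it; z points along the fingers, y is the line along which they close (so a half turn about z gives the same grasp; the last joint's range is limited). The gripper opens to 85 mm and grips with 20 to 120 N. Pads are 22 mm wide; open, the fingers measure 114 mm over their backs; the gripper's body (76 mm by 85 mm) begins 54 mm behind the grasp point. The pads swing forward as they close: fully open they stand 13 mm farther back than shut.
Start: joints at [1.324, 0.332, -0.065, 1.46, 0.022, 1.35, -0.088], TCP at [0.139, -0.609, 0.231] pointing down, gripper open.
Joint ranges: [-2.6, 2.6], [-0.5, 2.12], [-1.47, 1.34], [0.16, 2.42], [-1.27, 4.41], [0.06, 2.06], [-2.6, 2.6]. Speed limits (rad/s): [2.22, 2.22, 2.79, 2.79, 3.14, 3.14, 3.14].

### API

Orientations are given as a unit quaternion [x, y, z, w].
In Python, from workcell import manip, vision, order gives the robot as it stands. The module is installed in compiled form; this text tells all that it offers.
- The arm moves only by the tool move_arm, never from a script. Its argument "motion" is a list of rows, each a list of 3 entries, a list of its own where there are three numbers: the shift along the tool's x, y, z scaled (see below), then the turn, a rotation vector about the tool's x, y, z scaled (see below), then the opening, from -1 (shut) to 1 (fully open). In form: [[[dx, dy, dz], [wx, wy, wz], hand], ...]. A call has 1 to 12 rows; each row shifts and turns the commanded pose from where the row before left it, along the tool's axes as they then stand; what a row does not reach is not made up. The controller multiplies each number of a shift by 0.75 m and each number of a turn by pi/4 rad. A row lasts 1/10 s, in which the tool goes at most 50 mm and 8.59 degrees, less where a joint would pass 70% of its speed; a pose out of reach is approached as far as the arm can. A call with a number of a shift or a turn outside -1 to 1 is refused whole. A call with a gripper value outside its range is refused whole. The fingers move at their own pace and stop on an object; "newtons" is the grip in N (left out, the last holds). Time passes only in rows, so rows that do not move let the fingers close. It gives the time, the measured TCP pose, the force, the opening and the grip force at its end, in the units of the state.
- manip.get_obs(): the state, without advancing time (a new reading comes with each control period).
- vision.camera(name): name is "side" or "top" or "wrist"; returns a dict with "pixels" (400x640x3 uint8, red, green, blue), "fx", "fy", "cx", "cy" (pixels), "R" (3x3) and "t" (3): a world point X has camera coordinates R X + t. Camera axes: x right, y down, z forward; pixel columns grow to the right and rows downward; lengths in m; the calibration is good to about 2 mm. A picture is of the moment at which its call begins. There is no depth.
- order.hand_in(): hands the job in; it is judged then, once.
The state is a dict: "clock": time; "joint_pos": joint angles; "joint_velocities": joint speeds; "tau": joint torques, N m; "position": TCP position; "ee_rot": TCP orientation; "ft_force": force on the tool from outside, world axes, zero at the start; "torque": the same for the moment, N m; "grip_width": opening from 0.0 (shut) to 1.0 (fully open); "grasp_force": force on a finger pad.
Only numpy, scipy, OpenCV 4.12 (cv2) and the standard library are available. Lean on these libraries where they do the work, as an engineer would, in place of code of your own. Each camera call takes 0.05 s, during which the arm holds its last target. There are 200 camera calls.

### The job

Take the forked tool from its holder, set its fork over the spring bar between the middle lug and the collar, and press the collar sideways, gently (never more than about 15 N, so do not ram the bar against its stop), until the link jumps up free. Put the tool back fully home in its holder, then lift the link out and lay it in the tray. Work the bar only with the fork, not with the fingers, and leave the beaker and the timer where they are.

Things in the scene. Friction and masses are not known exactly. Their poses are not given: they have to be found in the camera images.
- clevis: Fixed aluminium bracket, base plate 100 x 110 x 10 mm (x, y), origin at the centre of its underside. A spring bar runs along its y at x = 30, z = 32 mm through three lugs 44 mm high, 24 mm long in x: outer y = -41..-31, middle -11..-4, end 34..42. The link lies along x between outer and middle lug, its tail in a cradle with cheeks 34 mm high at x = -41..-25, y = -35..-7.
- fork_gap (a point): Fixed point on the bar's rest axis in the gap between middle lug and collar where the fork goes in from above, at (30, 1.5, 32) in the clevis frame, its axes parallel to the clevis; 5.5 mm from the middle lug. Nothing but the 5 mm thick bar passes here. The space below is free down to z = 10.
- collar_nominal (a point): Nominal place, at (30, 11, 32) in the clevis frame, of the collar's face towards the middle lug, bar at rest. The collar (steel, 18 mm diameter, 7 mm thick) is clamped on the bar up to 4 mm either way of it; this is not measured: find it by touch. Press it towards clevis +y: 4 N to start, 0.4 N more each mm, plus up to 4 N friction. Link free after 5 to 8 mm; hard stop at 9 mm.
- spring_bar: Steel bar 5 mm thick, 66 mm long, carrying the collar; origin on its axis at the end inside the link, y along the bar away from the link. Rest: (30, -18, 32) in the clevis frame, about 6 mm inside the link's eye; it follows the collar towards clevis +y. Its reading does not tell where the collar is clamped. Let go, it springs back beneath the freed link.
- link: Loose steel link, 83 mm long (x), 18 wide (y), 11 high, with an eye block 18 high at one end, 60 g; origin on the underside beneath the eye, tail to x = -73. Locked it lies level, origin at (30, -21, 25) in the clevis frame. Freed, a sprung ejector holds its eye end about 14 mm higher while the tail stays in the cradle, sloping down about 0.2 rad to the tail.
- link_grip (a point): Place to grip the link across its 18 mm width: on the bar, 33 mm from the eye towards the tail, 6 mm above the underside.
- link_eye (a point): Centre of the link's eye, 8 mm above the underside of the link.
- fork_tool: Forked tool upright in the holder, 80 mm tall, 60 g; origin midway between the two tips, z up the handle. Two tines side by side in x, each 6 wide, 4 thick (y), 16 deep, gap 9; blade to z = 30; flange 36 x 26 at z = 30..35; black square handle 16 x 16 at z = 35..80. In use, tips down, x across the bar, y along it; tips about 7 mm below the bar's axis.
- holder: Fixed grey block 60 x 44 x 38 mm with an upright slot 28 (x) x 12 (y) mm open at the top, 32 mm deep; origin at the centre of its underside. With the tool home the flange rests on top and the tool's origin is 8 mm above the holder's origin, axes parallel (either way round).
- tray: White open tray 120 x 100 mm, 22 mm high, walls and floor about 3 mm thick; fixed; origin at the centre of its underside.
- beaker: Glass beaker, 52 mm across, 68 mm high, behind the bracket; origin at the centre of its underside. Leave it.
- bench_timer: Small grey timer, 62 x 66 x 18 mm, between holder and bracket; origin at the centre of its underside. Leave it.

How it is judged:
By the outcome, as a careful person would: the job done as asked, in the order asked, and still so for the second after the job is handed in, with the robot touching nothing.
It also fails if it takes over 64 s, if anything falls off the work surface, if the arm or the gripper's body presses on something with over 40 N, if the wrist force passes 120 N, or if a joint passes its speed limit or range.

## Working session

There is one attempt and no reset: what is moved stays moved. The work goes in short steps, Python scripts to look and compute and a tool call to move; the robot and the scene stay as the last step left them, time stands still between calls to the robot, and variables do not carry over. Pictures are saved under pics/ and viewed, at most 12 in all, crops included, and the job is handed in when it is done.

Besides the shell and the picture viewer there is one more tool, called after ">>>" as name(argument=value, ...), one argument or row to a line, values as JSON. move_arm: Moves the arm, as the interface text tells. Its arguments: {"type":"object","properties":{"motion":{"type":"array"},"newtons":{"type":"number"}},"required":["motion"]}

```bash
mkdir -p pics
cat > h.py <<'E'
import numpy as np, cv2
from workcell import manip, vision, order
from scipy.spatial.transform import Rotation as Ro
def snap(n,f):
    c=vision.camera(n); cv2.imwrite(f'pics/{f}.png',c['pixels'][:,:,::-1]); np.save(f'pics/{f}.npy',{k:c[k] for k in c},allow_pickle=True); return c
def load(f): return np.load(f'pics/{f}.npy',allow_pickle=True).item()
def proj(c,X):
    p=np.array(c['R'])@np.array(X)+np.array(c['t']); return np.array([c['fx']*p[0]/p[2]+c['cx'],c['fy']*p[1]/p[2]+c['cy']])
def back(c,u,v,z):
    R=np.array(c['R']);t=np.array(c['t']); o=-R.T@t; d=R.T@np.array([(u-c['cx'])/c['fx'],(v-c['cy'])/c['fy'],1]); return o+d*(z-o[2])/d[2]
E
python3 - <<'E'
from h import *
for n in ('top','side'):
    c=snap(n,n+'0'); print(n,c['fx'],-np.array(c['R']).T@c['t'],np.round(c['R'],3).tolist())
o=manip.get_obs(); print(o)
E
```

```text
top 454.2307447170807 [ 0.2907877  -0.00644691  1.12833645] [[-0.071, -0.997, 0.003], [-0.975, 0.068, -0.213], [0.213, -0.018, -0.977]]
side 405.1838324543579 [ 0.70342974 -0.93554555  0.71388553] [[0.976, 0.218, -0.002], [0.125, -0.564, -0.816], [-0.179, 0.796, -0.578]]
{'clock': 0.1, 'joint_pos': array([ 1.3244144 ,  0.33280408, -0.0647242 ,  1.46090537,  0.02160672,
        1.34991392, -0.08850808]), 'joint_velocities': array([ 0.00021598, -0.00217287, -0.00093096, -0.00154838,  0.00137784,
       -0.00021089, -0.00022689]), 'tau': array([ 1.78391903e-03, -6.26748061e+01,  4.94785840e-02, -3.92429066e+01,
        1.64614292e-02,  6.94587492e-03,  3.67124767e-05]), 'position': array([ 0.13862591, -0.60906015,  0.2305755 ]), 'ee_rot': array([ 9.93744475e-01,  1.11675750e-01, -1.05061881e-04, -6.59067874e-04]), 'ft_force': array([ 0.57400925, -0.21356778,  0.27777839]), 'torque': array([0.02890661, 0.01141213, 0.0494675 ]), 'grasp_force': 0.0, 'grip_width': 0.9986346890140717}
```

View pics/top0.png

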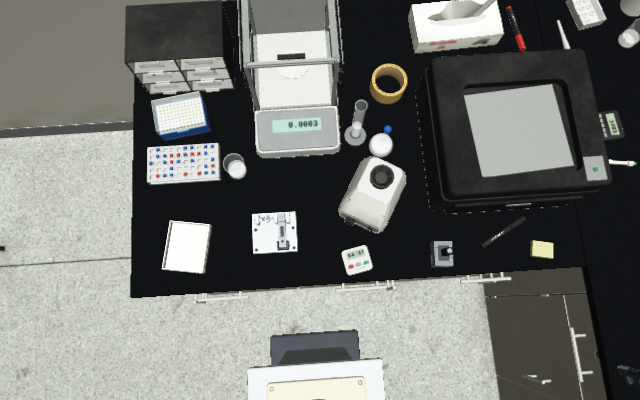

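View pics/side0.png

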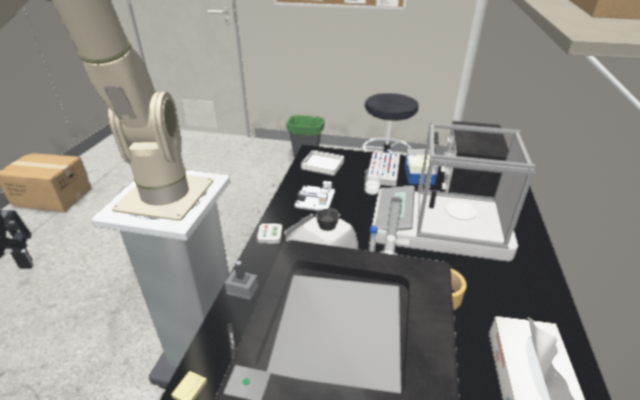

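Top view: tray near (187,247), clevis (274,232), timer (357,260), holder with tool (442,253), beaker (234,166). Side view is coarse: holder near (240,285).

Run:
```python
from h import *
c=load('top0')
for n,u,v,z in [('tool top',447,251,.088),('holder c',442,252,.038),('tray',187,247,.01),('clevis',274,232,.01),('timer',357,260,.018),('beaker',234,166,.03),('printer corner',432,210,.05),('balance',378,200,.05)]: print(n,np.round(back(c,u,v,z),3))
s=load('side0'); print(np.round(back(s,238,266,.088),3),np.round(back(s,241,285,.038),3))
I=c['pixels'][:,:,::-1]
def cr(u,v,w,h,k): return cv2.resize(I[v-h:v+h,u-w:u+w],None,fx=k,fy=k,interpolation=cv2.INTER_CUBIC)
A=np.hstack([cr(274,232,32,32,6),cr(442,253,32,32,6)])
cv2.imwrite('pics/crop0.png',A)
w=snap('wrist','w0'); print(w['fx'],np.round(w['R'],3).tolist(),-np.array(w['R']).T@w['t'])
```

```text
tool top [ 0.383 -0.32   0.088]
holder c [ 0.386 -0.323  0.038]
tray [0.445 0.295 0.01 ]
clevis [0.467 0.079 0.01 ]
timer [ 0.383 -0.119  0.018]
beaker [0.639 0.17  0.03 ]
printer corner [ 0.488 -0.308  0.05 ]
balance [ 0.522 -0.18   0.05 ]
[ 0.389 -0.34   0.088] [ 0.393 -0.348  0.038]
314.8217967676226 [[0.223, -0.975, -0.001], [-0.93, -0.213, 0.299], [-0.292, -0.065, -0.954]] [ 0.21290946 -0.59258046  0.37154593]
```

View pics/crop0.png

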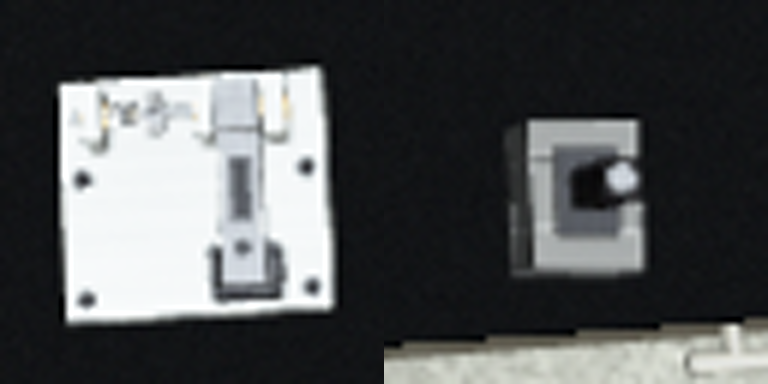

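Crop shows the clevis with bar at the top (+x), collar at about (155,110), link at (240,180); holder long side along world x, tool handle in it, yaw of both small. Moving to look from the wrist.

>>> move_arm(
  motion=[
    [[0, 0, 0], [0, 0, 0.143], 1],
    [[0, 0, 0], [0, 0, 0.143], 1],
    [[0.032, -0.045, 0.005], [0, 0, 0], 1],
    [[0.032, -0.045, 0.005], [0, 0, 0], 1],
    [[0.032, -0.045, 0.005], [0, 0, 0], 1],
    [[0.032, -0.045, 0.005], [0, 0, 0], 1],
    [[0.032, -0.045, 0.005], [0, 0, 0], 1],
    [[0.032, -0.045, 0.005], [0, 0, 0], 1],
    [[0.032, -0.045, 0.005], [0, 0, 0], 1],
    [[0.032, -0.045, 0.005], [0, 0, 0], 1],
    [[0, 0, 0], [0, 0, 0], 1],
    [[0, 0, 0], [0, 0, 0], 1],
  ],
)

```text
clock: 1.35
position: [0.3312, -0.339, 0.2013]
ee_rot: [1.0, 0.001, -0.0, 0.0]
ft_force: [-0.7, 0.3, 0.6]
grip_width: 0.998
grasp_force: 0.0
```

Run:
```python
from h import *
c=snap('wrist','w1'); o=manip.get_obs(); print(o['clock'],o['position'],o['ee_rot'],o['ft_force'])
print(proj(c,[.386,-.33,.088]),proj(c,[.386,-.33,.038]))
```

```text
1.4 [ 0.33056302 -0.33997307  0.20127217] [ 9.99999875e-01 -4.56526104e-04 -1.56671616e-04  1.28089979e-04] [-0.01589485  0.11155732 -0.10494093]
[306.43130546 128.64718378] [308.30550606 124.08971042]
```

View pics/w1.png

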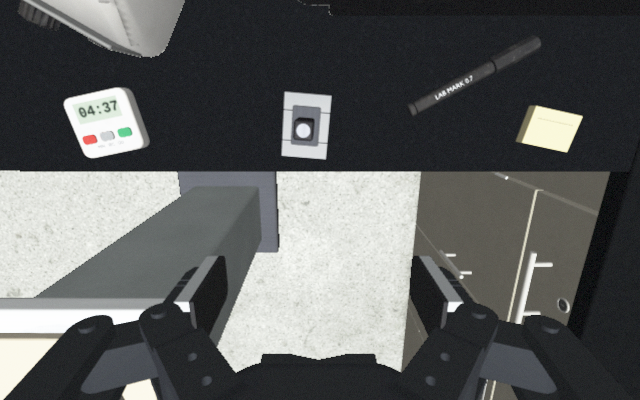

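Wrist view: holder top with corners about (284,92),(332,96),(328,159),(281,155), flange and handle at (304,128), timer at (107,123). Fit it precisely.

```bash
cat >> h.py <<'E'
def rectfit(c,mask,z):
    m=max(cv2.findContours(mask.astype(np.uint8),cv2.RETR_EXTERNAL,cv2.CHAIN_APPROX_NONE)[0],key=cv2.contourArea)
    P=np.array([back(c,u,v,z)[:2] for u,v in m[:,0,:]],dtype=np.float32)*1000
    return cv2.minAreaRect(P), m[:,0,:].min(0), m[:,0,:].max(0)
E
python3 - <<'E'
from h import *
c=load('w1'); I=c['pixels'].astype(int)
sub=np.zeros(I.shape[:2],bool); sub[80:168,265:345]=1
g=I.mean(2)
for th in (60,90,110): print('holder',rectfit(c,(g>th)&sub,.038))
fl=(g<150)&sub; 
A=I[85:165:4,270:342:4].mean(2).astype(int); print('\n'.join(' '.join('%3d'%x for x in r) for r in A))
A=I[110:148:2,288:324:2].mean(2).astype(int); print('\n'.join(' '.join('%3d'%x for x in r) for r in A))
E
```

```text
holder (((384.2029113769531, -327.2006530761719), (44.62826919555664, 60.3541145324707), 85.47483825683594), array([281,  91], dtype=int32), array([331, 159], dtype=int32))
holder (((384.1761169433594, -327.1785583496094), (44.1796875, 59.96367263793945), 85.38166046142578), array([281,  91], dtype=int32), array([331, 159], dtype=int32))
holder (((384.1412353515625, -327.24761962890625), (43.864925384521484, 59.69783020019531), 85.37681579589844), array([281,  91], dtype=int32), array([331, 159], dtype=int32))
 30  30  36  35  31  33  27  35  30  33  34  38  30  36  35  31  36  30
 32  35  35  33  30  32  34  37  32  39  35  33  30  31  34  34  38  32
 37  32  34  37 213 213 203 189 156 128 101  68  37  36  34  33  34  33
 34  37  33  26 214 215 214 214 212 215 214 215 213 216 215 204  32  33
 29  36  34  35 214 216 212 216 214 216 217 215 216 217 216 194  37  36
 37  30  33  35 215 217 148 167 190 198 208 219 218 219 218 177  35  35
 32  34  35  31 171 181 121 123 122 121 126 124 120 221 221 144  33  35
 37  37  34  49 214 216 121 123 121 118 123 126 119 183 156  52  34  33
 33  36 
[... 1523 characters left out ...]
 235 236 232 228 234 236 111  47 103 121 124 222 219
220 211 117  59 191 235 235 233 229 234 237 142  48 112 119 125 220 221
219 207 105  61 162 235 236 232 229 233 236 135  45 116 120 136 220 221
221 209 110  65 107 229 235 232 228 234 221  92  49 120 120 144 219 221
221 199 105  63  90 121 222 230 228 213 119  88  56 122 120 153 222 221
221 204 114  62  70  77  81  92  96  90  91  87  73 123 119 162 222 222
156 143 122 116 106  96  88  83  79  76  72  72 110 123 118 172 223 222
218 193 123 118 122 124 122 117 119 119 127 120 122 125 120 140 181 189
219 215 168 159 149 136 134 126 118 124 119 119 122 119 119 191 222 222
219 220 220 220 221 221 221 221 222 218 203 197 183 173 181 217 222 221
```

Run:
```python
from h import *
c=load('w1'); I=c['pixels'].astype(int); g=I.mean(2)
sub=np.zeros(g.shape,bool); sub[115:142,293:313]=1
d=(g>155)&sub; v,u=np.nonzero(d); print('dot',u.mean(),v.mean(),d.sum(),back(c,u.mean(),v.mean(),.088))
sub=np.zeros(g.shape,bool); sub[100:152,288:325]=1
m=(g<150)&sub; m=cv2.morphologyEx(m.astype(np.uint8),cv2.MORPH_OPEN,np.ones((5,5)))
m[d]=1; print('flange',rectfit(c,m,.043))
```

```text
dot 302.73006134969324 130.33128834355827 163 [ 0.38468773 -0.32705714  0.088     ]
flange (((384.932861328125, -327.2144775390625), (25.219329833984375, 35.17326736450195), 85.42060852050781), array([291, 106], dtype=int32), array([319, 145], dtype=int32))
```

>>> move_arm(
  motion=[
    [[0.036, -0.0086, 0], [0, 0, 0.102], 1],
    [[0.036, -0.0086, 0.05], [0, 0, 0], 1],
    [[0, 0, 0.05], [0, 0, 0], 1],
    [[0, 0, 0.04], [0, 0, 0], 1],
    [[0, 0, 0.03], [0, 0, 0], 1],
    [[0, 0, 0.02], [0, 0, 0], 1],
    [[0, 0, 0.009], [0, 0, 0], 1],
    [[0, 0, 0], [0, 0, 0], 1],
    [[0, 0, 0], [0, 0, 0], 1],
  ],
)

```text
clock: 2.3
position: [0.3855, -0.3297, 0.0528]
ee_rot: [0.999, -0.041, 0.0, 0.0]
ft_force: [-0.1, -0.2, 0.4]
grip_width: 1.001
grasp_force: 0.0
```

>>> move_arm(
  motion=[
    [[-0.0012, -0.0034, 0.001], [0, 0, 0], 1],
    [[0, 0, 0], [0, 0, 0], 1],
    [[0, 0, 0], [0, 0, 0], -1],
    [[0, 0, 0], [0, 0, 0], -1],
    [[0, 0, 0], [0, 0, 0], -1],
    [[0, 0, 0], [0, 0, 0], -1],
    [[0, 0, 0], [0, 0, 0], -1],
    [[0, 0, 0], [0, 0, 0], -1],
    [[0, 0, 0], [0, 0, 0], -1],
    [[0, 0, 0], [0, 0, 0], -1],
  ],
  newtons=80,
)

```text
clock: 3.3
position: [0.3849, -0.3264, 0.0515]
ee_rot: [0.999, -0.04, 0.0, 0.0]
ft_force: [-0.0, 0.1, 2.4]
grip_width: 0.174
grasp_force: 77.9
```

>>> move_arm(
  motion=[
    [[0, 0, -0.01], [0, 0, 0], -1],
    [[0, 0, -0.035], [0, 0, 0], -1],
    [[0, 0, -0.06], [0, 0, 0], -1],
    [[0, 0, -0.06], [0, 0, 0], -1],
    [[0, 0, -0.06], [0, 0, 0], -1],
    [[0, 0, -0.04], [0, 0, -0.1], -1],
    [[0, 0, 0], [0, 0, 0], -1],
  ],
)

```text
clock: 4.0
position: [0.3862, -0.3272, 0.255]
ee_rot: [1.0, 0.0, 0.003, 0.002]
ft_force: [0.9, 0.2, 0.0]
grip_width: 0.178
grasp_force: 77.9
```

>>> move_arm(
  motion=[
    [[0, -0.05, 0], [0, 0, 0], -1],
    [[0, -0.055, 0], [0, 0, 0], -1],
    [[0, -0.055, 0], [0, 0, 0], -1],
    [[0, -0.055, 0], [0, 0, 0], -1],
    [[0, -0.055, 0], [0, 0, 0], -1],
    [[0, -0.055, 0.01], [0, 0, 0], -1],
    [[0, -0.055, 0.02], [0, 0, 0], -1],
    [[0, -0.055, 0.02], [0, 0, 0], -1],
    [[0, -0.055, 0.02], [0, 0, 0], -1],
    [[0, -0.051, 0.02], [0, 0, 0], -1],
    [[0, 0, 0], [0, 0, 0], -1],
    [[0, 0, 0], [0, 0, 0], -1],
  ],
)

```text
clock: 5.2
position: [0.385, 0.0798, 0.1819]
ee_rot: [1.0, -0.0, -0.001, 0.0]
ft_force: [-0.6, -0.4, -0.4]
grip_width: 0.171
grasp_force: 78.2
```

Run:
```python
from h import *
c=snap('wrist','w2'); o=manip.get_obs(); print(o['clock'],o['position'],o['ee_rot'],o['ft_force'],o['grip_width'])
```

```text
5.25 [0.38534774 0.07891432 0.18227293] [ 9.99998975e-01 -1.36100122e-03 -3.99447134e-04  1.96823637e-04] [-0.02307608 -0.56448576 -1.68030814] 0.17547998947407104
```

View pics/w2.png

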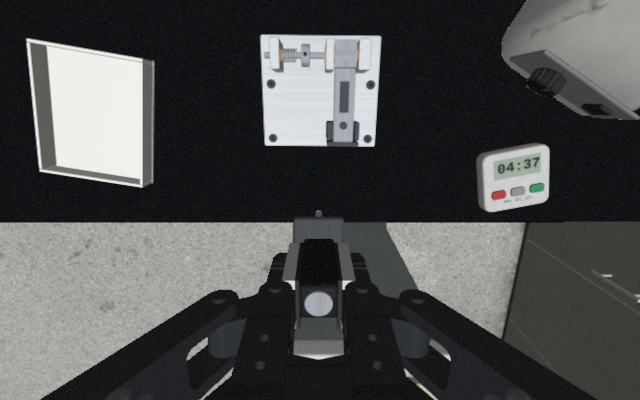

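Wrist view shows the clevis plate corners about (261,36),(381,36),(376,146),(265,147), collar at (306,55), middle lug (331,55), the tray at (28..155,40..187). Tool is held upright.

Run:
```python
from h import *
from scipy.optimize import least_squares
c=load('w2'); I=c['pixels'].astype(int); g=I.mean(2)
sub=np.zeros(g.shape,bool); sub[25:160,245:395]=1
for th in (70,110): print(rectfit(c,(g>th)&sub,.010))
sub=np.zeros(g.shape,bool); sub[25:200,10:170]=1
m=(g>60)&sub; print('tray',rectfit(c,m,.022))
t=load('top0'); It=t['pixels'].astype(int).mean(2)
sub=np.zeros(It.shape,bool); sub[200:265,240:310]=1
print('top',rectfit(t,(It>100)&sub,.010))
crop=cv2.resize(c['pixels'][25:155,250:390,::-1],None,fx=5,fy=5,interpolation=cv2.INTER_CUBIC)
cv2.imwrite('pics/w2c.png',crop[:600])
```

```text
(((467.5562744140625, 77.91213989257812), (109.68547821044922, 99.55940246582031), 89.47138977050781), array([260,  34], dtype=int32), array([381, 146], dtype=int32))
(((467.6566162109375, 77.88545227050781), (109.25147247314453, 98.9533920288086), 89.48016357421875), array([260,  34], dtype=int32), array([381, 146], dtype=int32))
tray (((444.89752197265625, 287.64910888671875), (110.48687744140625, 120.19377899169922), 80.43746948242188), array([26, 38], dtype=int32), array([154, 187], dtype=int32))
top (((466.7472839355469, 78.74240112304688), (111.41156005859375, 101.58185577392578), 89.41453552246094), array([252, 211], dtype=int32), array([297, 253], dtype=int32))
```

View pics/w2c.png

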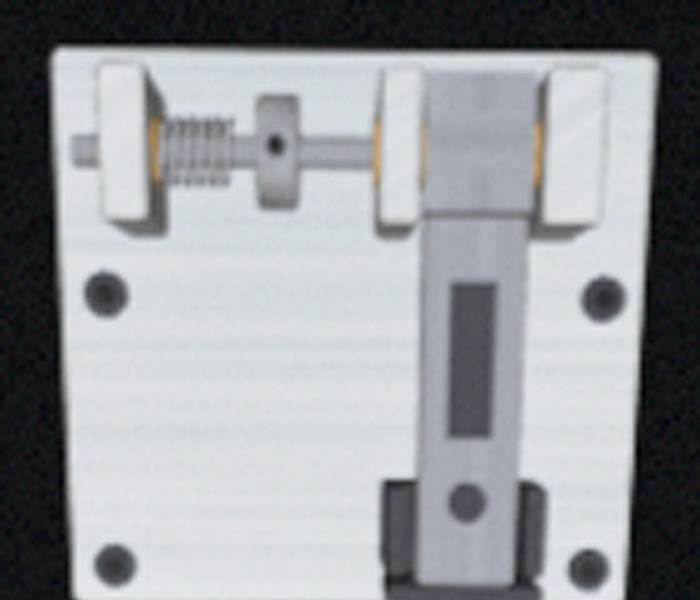

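The crop shows the collar from column 256 to 298 (row 150), the middle lug at 378–424, bar row ≈152, link between middle and outer lug.

Run:
```python
from h import *
c=load('w2')
yw=-.009; Rz=np.array([[np.cos(yw),-np.sin(yw)],[np.sin(yw),np.cos(yw)]]); O=np.array([.4676,.0779])
def cl(u,v,z): return np.round(Rz.T@(back(c,250+u/5,25+v/5,z)[:2]-O)*1000,1)
print('midlug', cl(380,140,.044),cl(424,140,.044),'collar face',cl(298,150,.035),cl(256,150,.038),'bar',cl(340,137,.0345),cl(340,168,.0345),'lugtop x',cl(400,67,.044),cl(400,221,.044))
print('fork gap',O+Rz@[.030,.0015],'link grip',O+Rz@[-.003,-.021])
```

```text
midlug [30.  -4.6] [ 30.1 -11.7] collar face [29.5  8.9] [29.1 15.8] bar [31.6  1.9] [26.9  1.9] lugtop x [40.7 -7.6] [17.8 -8.1]
fork gap [0.49761228 0.07912994] link grip [0.46441112 0.05692785]
```

>>> move_arm(
  motion=[
    [[0.05, 0, 0], [0, 0, 0.0115], -1],
    [[0.05, 0.0005, 0], [0, 0, 0], -1],
    [[0.049, 0, 0], [0, 0, 0], -1],
    [[0, 0, 0.04], [0, 0, 0], -1],
    [[0, 0, 0.04], [0, 0, 0], -1],
    [[0, 0, 0.035], [0, 0, 0], -1],
    [[0, 0, 0], [0, 0, 0], -1],
    [[0, 0, 0], [0, 0, 0], -1],
  ],
)

```text
clock: 6.05
position: [0.4976, 0.0772, 0.0967]
ee_rot: [1.0, -0.006, -0.0, 0.0]
ft_force: [0.4, 0.1, 0.3]
grip_width: 0.182
grasp_force: 78.3
```

Run:
```python
from h import *
c=snap('wrist','w3'); o=manip.get_obs(); print(o['position'],o['ee_rot'],o['ft_force'],o['grip_width'])
x,y,_=o['position']
print('tips',[proj(c,[x+d,y,.0523]) for d in (-.0105,.0105)])
I=c['pixels'][:,:,::-1]; cv2.imwrite('pics/w3c.png',cv2.resize(I[150:300,230:430],None,fx=4,fy=4,interpolation=cv2.INTER_CUBIC))
```

```text
[0.49818885 0.07754052 0.0975628 ] [ 9.99979667e-01 -6.34498750e-03  6.28966412e-04  1.07482954e-04] [ 0.25504082 -0.19307196 -0.45473134] 0.17609506321815835
tips [array([317.34591778, 240.42540799]), array([316.91737627, 209.63314304])]
```

View pics/w3c.png

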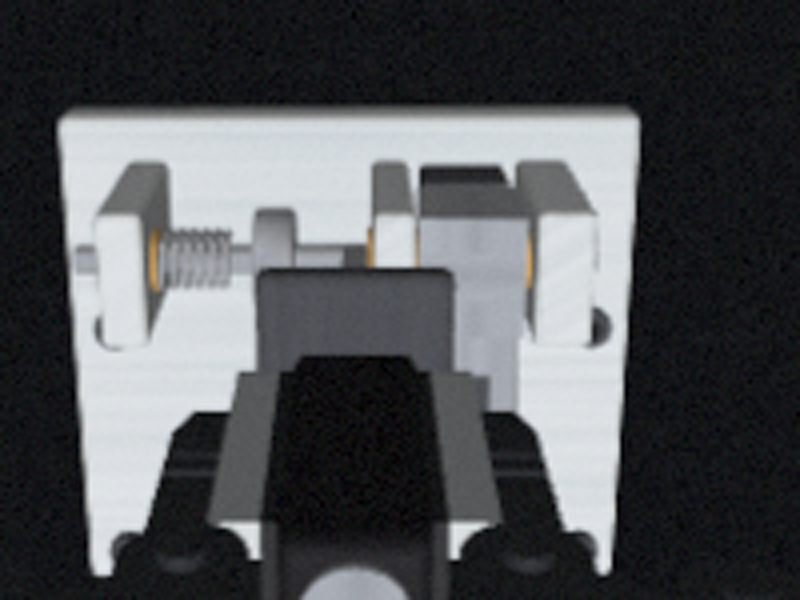

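Crop shows the flange at columns 256–453 (center ~355) beneath the handle; fork is over the gap between collar (255–295) and middle lug (372–412). Descending.

>>> move_arm(
  motion=[
    [[-0.001, -0.0013, 0], [0, 0, 0], -1],
    [[0, 0, 0.01], [0, 0, 0], -1],
    [[0, 0, 0.01], [0, 0, 0], -1],
    [[0, 0, 0.008], [0, 0, 0], -1],
    [[0, 0, 0], [0, 0, 0], -1],
  ],
)

```text
clock: 6.6
position: [0.496, 0.079, 0.0742]
ee_rot: [1.0, -0.006, -0.001, 0.0]
ft_force: [0.7, 0.3, -1.2]
grip_width: 0.172
grasp_force: 78.3
```

>>> move_arm(
  motion=[
    [[0, 0, 0.004], [0, 0, 0], -1],
    [[0, 0, 0.0035], [0, 0, 0], -1],
    [[0, 0, 0], [0, 0, 0], -1],
    [[0, 0, 0], [0, 0, 0], -1],
    [[0, 0, 0], [0, 0, 0], -1],
  ],
)

```text
clock: 7.1
position: [0.4968, 0.0792, 0.0698]
ee_rot: [1.0, -0.006, 0.0, 0.0]
ft_force: [0.2, -0.3, -0.2]
grip_width: 0.176
grasp_force: 78.3
```

Run:
```python
from h import *
o=manip.get_obs(); print(o['position'],o['ft_force'])
```

```text
[0.49678906 0.07916593 0.06982063] [ 0.17397896 -0.27177832 -0.17457124]
```

>>> move_arm(
  motion=[
    [[0, -0.0013, 0], [0, 0, 0], -1],
    [[0, -0.0013, 0], [0, 0, 0], -1],
    [[0, -0.0013, 0], [0, 0, 0], -1],
    [[0, 0, 0], [0, 0, 0], -1],
  ],
)

```text
clock: 7.5
position: [0.4967, 0.0823, 0.0697]
ee_rot: [1.0, -0.006, 0.0, -0.0]
ft_force: [0.1, -1.3, -0.3]
grip_width: 0.18
grasp_force: 78.3
```

>>> move_arm(
  motion=[
    [[0, -0.0013, 0], [0, 0, 0], -1],
    [[0, 0, 0], [0, 0, 0], -1],
  ],
)

```text
clock: 7.7
position: [0.4967, 0.0831, 0.0697]
ee_rot: [1.0, -0.006, 0.0, 0.0]
ft_force: [-0.2, 0.0, -1.1]
grip_width: 0.174
grasp_force: 78.3
```

>>> move_arm(
  motion=[
    [[0, -0.0013, 0], [0, 0, 0], -1],
    [[0, 0, 0], [0, 0, 0], -1],
  ],
)

```text
clock: 7.9
position: [0.4967, 0.0841, 0.0697]
ee_rot: [1.0, -0.006, 0.0, 0.0]
ft_force: [0.5, 0.4, 0.0]
grip_width: 0.174
grasp_force: 78.3
```

>>> move_arm(
  motion=[
    [[0, -0.001, 0], [0, 0, 0], -1],
    [[0, 0, 0], [0, 0, 0], -1],
  ],
)

```text
clock: 8.1
position: [0.4967, 0.0848, 0.0697]
ee_rot: [1.0, -0.006, 0.0, 0.0]
ft_force: [0.6, -0.1, -0.4]
grip_width: 0.177
grasp_force: 78.3
```

>>> move_arm(
  motion=[
    [[0, -0.001, 0], [0, 0, 0], -1],
    [[0, 0, 0], [0, 0, 0], -1],
  ],
)

```text
clock: 8.3
position: [0.4967, 0.0856, 0.0697]
ee_rot: [1.0, -0.006, 0.0, 0.0]
ft_force: [0.8, 0.5, -0.4]
grip_width: 0.172
grasp_force: 78.3
```

>>> move_arm(
  motion=[
    [[0, -0.001, 0], [0, 0, 0], -1],
    [[0, 0, 0], [0, 0, 0], -1],
  ],
)

```text
clock: 8.5
position: [0.4968, 0.0858, 0.0696]
ee_rot: [1.0, -0.006, -0.0, 0.0]
ft_force: [0.3, -1.8, 0.1]
grip_width: 0.177
grasp_force: 78.2
```

>>> move_arm(
  motion=[
    [[0, -0.001, 0], [0, 0, 0], -1],
    [[0, 0, 0], [0, 0, 0], -1],
  ],
)

```text
clock: 8.7
position: [0.4968, 0.0862, 0.0696]
ee_rot: [1.0, -0.006, -0.0, 0.001]
ft_force: [-0.5, -5.0, 0.6]
grip_width: 0.17
grasp_force: 78.3
```

>>> move_arm(
  motion=[
    [[0, -0.001, 0], [0, 0, 0], -1],
    [[0, 0, 0], [0, 0, 0], -1],
  ],
)

```text
clock: 8.9
position: [0.4968, 0.0871, 0.0696]
ee_rot: [1.0, -0.006, -0.0, 0.001]
ft_force: [0.1, -5.0, -0.5]
grip_width: 0.176
grasp_force: 78.3
```

>>> move_arm(
  motion=[
    [[0, -0.001, 0], [0, 0, 0], -1],
    [[0, 0, 0], [0, 0, 0], -1],
  ],
)

```text
clock: 9.1
position: [0.4968, 0.0878, 0.0696]
ee_rot: [1.0, -0.006, -0.0, 0.001]
ft_force: [-1.1, -6.2, -0.9]
grip_width: 0.174
grasp_force: 78.3
```

>>> move_arm(
  motion=[
    [[0, -0.001, 0], [0, 0, 0], -1],
    [[0, 0, 0], [0, 0, 0], -1],
  ],
)

```text
clock: 9.3
position: [0.4968, 0.0884, 0.0696]
ee_rot: [1.0, -0.006, -0.0, 0.001]
ft_force: [0.3, -5.7, 0.8]
grip_width: 0.179
grasp_force: 78.3
```

>>> move_arm(
  motion=[
    [[0, -0.001, 0], [0, 0, 0], -1],
    [[0, 0, 0], [0, 0, 0], -1],
  ],
)

```text
clock: 9.5
position: [0.4968, 0.0891, 0.0696]
ee_rot: [1.0, -0.006, -0.0, 0.001]
ft_force: [-0.1, -4.9, 0.3]
grip_width: 0.18
grasp_force: 78.4
```

>>> move_arm(
  motion=[
    [[0, -0.001, 0], [0, 0, 0], -1],
    [[0, 0, 0], [0, 0, 0], -1],
  ],
)

```text
clock: 9.7
position: [0.4968, 0.0898, 0.0696]
ee_rot: [1.0, -0.006, -0.0, 0.001]
ft_force: [-0.3, -5.8, 0.4]
grip_width: 0.176
grasp_force: 78.4
```

>>> move_arm(
  motion=[
    [[0, -0.001, 0], [0, 0, 0], -1],
    [[0, 0, 0], [0, 0, 0], -1],
  ],
)

```text
clock: 9.9
position: [0.4968, 0.0905, 0.0696]
ee_rot: [1.0, -0.006, -0.0, 0.001]
ft_force: [-0.0, -6.2, 0.3]
grip_width: 0.175
grasp_force: 78.4
```

Run:
```python
from h import *
snap('wrist','p1'); snap('top','t1')
a=load('top0')['pixels'].astype(int);b=load('t1')['pixels'].astype(int)
```

>>> move_arm(
  motion=[
    [[0, -0.001, 0], [0, 0, 0], -1],
    [[0, 0, 0], [0, 0, 0], -1],
  ],
)

```text
clock: 10.2
position: [0.4968, 0.0911, 0.0696]
ee_rot: [1.0, -0.006, -0.0, 0.001]
ft_force: [-0.4, -6.5, 0.7]
grip_width: 0.175
grasp_force: 78.4
```

Run:
```python
from h import *
b=snap('wrist','p2'); a=load('p1')
d=np.abs(a['pixels'].astype(int)-b['pixels']).mean(2); d=d[150:300,320:420]; print((d>40).sum(),d.max())
```

```text
522 174.33333333333334
```

Run:
```python
from h import *
a=load('p1')['pixels'];b=load('p2')['pixels']
A=np.hstack([x[140:320,270:440,::-1] for x in (a,b)])
cv2.imwrite('pics/pp.png',cv2.resize(A,None,fx=2.2,fy=2.2))
```

```text
(no output)
```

View pics/pp.png

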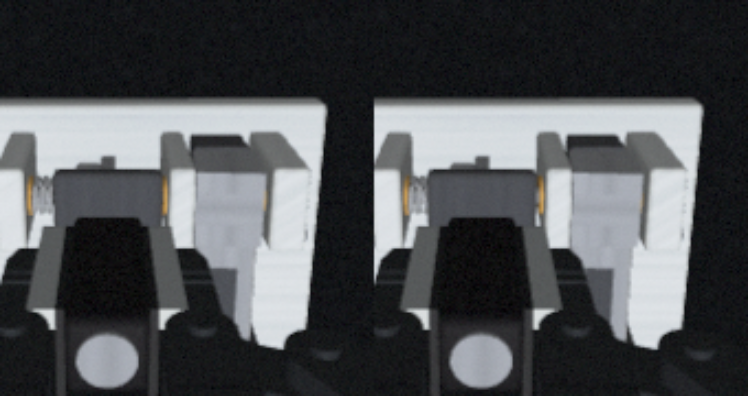

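Both halves show the link still level between the lugs (eye top at crop ~(230,190)); not freed yet. Press on.

>>> move_arm(
  motion=[
    [[0, -0.001, 0], [0, 0, 0], -1],
    [[0, 0, 0], [0, 0, 0], -1],
  ],
)

```text
clock: 10.45
position: [0.4969, 0.0919, 0.0696]
ee_rot: [1.0, -0.006, -0.0, 0.001]
ft_force: [-0.8, -6.3, 0.2]
grip_width: 0.174
grasp_force: 78.4
```

```bash
cat >> h.py <<'E'
def chg(ref,new):
    a=load(ref)['pixels'][190:300,350:400].astype(int); b=snap('wrist',new)['pixels'][190:300,350:400].astype(int)
    d=np.abs(a-b).mean(2); print((d>30).sum(),d.mean())
E
python3 -c "
from h import *
chg('p2','p3')"
```

```text
1433 21.017878787878786
```

>>> move_arm(
  motion=[
    [[0, -0.001, 0], [0, 0, 0], -1],
    [[0, 0, 0], [0, 0, 0], -1],
  ],
)

```text
clock: 10.7
position: [0.4968, 0.0926, 0.0696]
ee_rot: [1.0, -0.006, -0.0, 0.001]
ft_force: [-0.1, -6.7, 0.5]
grip_width: 0.177
grasp_force: 78.4
```

```bash
python3 -c "
from h import *
chg('p3','p4')"
```

```text
703 11.487333333333332
```

Run:
```python
from h import *
P=[load(f'p{i}')['pixels'].mean(2) for i in (1,2,3,4)]
for a,b in ((0,1),(1,2),(2,3)): d=np.abs(P[a]-P[b])[190:300,350:400]; print((d>30).sum(),d.mean())
for p in P: print(p[190:300:6,372].astype(int))
```

```text
334 6.102909090909091
1433 20.9050303030303
703 11.381151515151513
[217 215  38  82  79 174 171 171 172 168 168 172  91  87  85  84  26  18
  16]
[216 215  37  81  82 172 173 172 174 172 172 168 107  83  80  82  23  25
  27]
[216 217  40  83  79  93  93  94 178 177 166 171 172 170  78  83  23  27
  20]
[216 215  38  84  74  96  95  96 128 177 175 173 180 175 132  79  23  20
  21]
```

The eye's front edge moved ~20 px between p2 and p3: the link has jumped free. Back off, lift.

>>> move_arm(
  motion=[
    [[0, 0.005, 0], [0, 0, 0], -1],
    [[0, 0.005, 0], [0, 0, 0], -1],
    [[0, 0.005, 0], [0, 0, 0], -1],
    [[0, 0.0035, 0], [0, 0, 0], -1],
    [[0, 0, 0], [0, 0, 0], -1],
    [[0, 0, 0], [0, 0, 0], -1],
  ],
)

```text
clock: 11.35
position: [0.4967, 0.0802, 0.0697]
ee_rot: [1.0, -0.006, 0.0, -0.0]
ft_force: [-0.4, -0.7, -0.8]
grip_width: 0.171
grasp_force: 78.4
```

Run:
```python
from h import *
p=snap('wrist','p5')['pixels'].mean(2); print(p[190:300:6,372].astype(int)); o=manip.get_obs(); print(o['position'],o['ft_force'])
```

```text
[231 231 117 105  99 101 106 105 133 193 186 190 195 192 182 215  27  27
  26]
[0.49667507 0.08024617 0.06970107] [-0.47395948  0.24114973 -0.79546308]
```

>>> move_arm(
  motion=[
    [[0, 0, -0.01], [0, 0, 0], -1],
    [[0, 0, -0.04], [0, 0, 0], -1],
    [[0, 0, -0.06], [0, 0, 0], -1],
    [[0, 0, -0.06], [0, 0, 0], -1],
    [[0, 0, -0.06], [0, 0, 0], -1],
    [[-0.04, 0, -0.01], [0, 0, 0], -1],
    [[-0.05, 0, 0], [0, 0, 0], -1],
    [[-0.05, 0, 0], [0, 0, 0], -1],
    [[0, 0, 0], [0, 0, 0], -1],
  ],
)

```text
clock: 12.3
position: [0.3888, 0.0817, 0.2507]
ee_rot: [1.0, -0.005, 0.001, 0.003]
ft_force: [-0.1, -0.2, -0.7]
grip_width: 0.175
grasp_force: 78.4
```

>>> move_arm(
  motion=[
    [[0, 0.05, 0], [0, 0, 0], -1],
    [[0, 0.055, 0], [0, 0, 0], -1],
    [[0, 0.055, 0], [0, 0, 0], -1],
    [[0, 0.055, 0], [0, 0, 0], -1],
    [[0, 0.055, 0], [0, 0, 0], -1],
    [[0, 0.055, 0], [0, 0, 0], -1],
    [[0, 0.055, 0], [0, 0, 0], -1],
    [[0, 0.055, 0], [0, 0, 0], -1],
    [[0, 0.055, 0], [0, 0, 0], -1],
    [[0, 0.053, 0], [0, 0, 0.085], -1],
    [[0, 0, 0], [0, 0, 0], -1],
    [[0, 0, 0], [0, 0, 0], -1],
  ],
)

```text
clock: 13.5
position: [0.3873, -0.3265, 0.2493]
ee_rot: [0.999, -0.039, -0.0, -0.001]
ft_force: [0.6, 1.1, -0.5]
grip_width: 0.177
grasp_force: 78.5
```

```bash
cat >> h.py <<'E'
def to(x,y,z):
    o=manip.get_obs(); R=Ro.from_quat(o['ee_rot']).as_matrix(); print(np.round(o['position'],4),o['ee_rot'].round(4),'rows',np.round(R.T@(np.array([x,y,z])-o['position'])/.75,4),o['ft_force'].round(1),o['clock'],o['grip_width'])
E
python3 -c "
from h import *
to(.3849,-.3267,.0515)"
```

```text
[ 0.3873 -0.3265  0.2493] [ 9.992e-01 -3.940e-02 -1.000e-04 -6.000e-04] rows [-0.003   0.0008  0.2638] [ 0.6  1.1 -0.5] 13.5 0.17688386180054164
```

>>> move_arm(
  motion=[
    [[-0.003, 0.0008, 0.04], [0, 0, 0.003], -1],
    [[0, 0, 0.06], [0, 0, 0], -1],
    [[0, 0, 0.06], [0, 0, 0], -1],
    [[0, 0, 0.04], [0, 0, 0], -1],
    [[0, 0, 0.012], [0, 0, 0], -1],
    [[0, 0, 0], [0, 0, 0], -1],
    [[0, 0, 0], [0, 0, 0], -1],
    [[0, 0, 0], [0, 0, 0], -1],
  ],
)

```text
clock: 14.3
position: [0.3859, -0.3272, 0.0927]
ee_rot: [0.999, -0.04, 0.001, 0.001]
ft_force: [0.6, -0.5, -0.4]
grip_width: 0.172
grasp_force: 78.5
```

```bash
python3 -c "
from h import *
to(.3846,-.3268,.0515)"
```

```text
[ 0.3859 -0.3272  0.0927] [ 0.9992 -0.0401  0.0012  0.001 ] rows [-0.0019 -0.0005  0.0549] [ 0.6 -0.5 -0.4] 14.3 0.1715353428294578
```

>>> move_arm(
  motion=[
    [[-0.0015, -0.0005, 0], [0, 0, 0], -1],
    [[0, 0, 0.015], [0, 0, 0], -1],
    [[0, 0, 0.015], [0, 0, 0], -1],
    [[0, 0, 0.01], [0, 0, 0], -1],
    [[0, 0, 0.007], [0, 0, 0], -1],
    [[0, 0, 0], [0, 0, 0], -1],
    [[0, 0, 0], [0, 0, 0], -1],
  ],
)

```text
clock: 15.0
position: [0.3837, -0.3261, 0.0554]
ee_rot: [0.999, -0.04, -0.0, -0.0]
ft_force: [0.7, 0.7, -1.4]
grip_width: 0.179
grasp_force: 78.5
```

```bash
python3 -c "
from h import *
to(.3846,-.3268,.0515)"
```

```text
[ 0.3837 -0.3261  0.0554] [ 9.992e-01 -4.020e-02 -0.000e+00 -1.000e-04] rows [0.0012 0.0008 0.0052] [ 0.7  0.7 -1.4] 15.0 0.1790894265233052
```

Lower the last bit to light contact.

>>> move_arm(
  motion=[
    [[0.001, 0.0006, 0.003], [0, 0, 0], -1],
    [[0, 0, 0.0015], [0, 0, 0], -1],
    [[0, 0, 0.001], [0, 0, 0], -1],
    [[0, 0, 0], [0, 0, 0], -1],
    [[0, 0, 0], [0, 0, 0], -1],
  ],
)

```text
clock: 15.5
position: [0.3845, -0.3267, 0.0515]
ee_rot: [0.999, -0.04, 0.0, 0.0]
ft_force: [-0.8, 0.6, 1.2]
grip_width: 0.175
grasp_force: 78.7
```

>>> move_arm(
  motion=[
    [[0, 0, 0.0007], [0, 0, 0], -1],
    [[0, 0, 0], [0, 0, 0], -1],
  ],
)

```text
clock: 15.7
position: [0.3845, -0.3267, 0.0515]
ee_rot: [0.999, -0.04, 0.0, 0.0]
ft_force: [-2.9, 1.6, 8.4]
grip_width: 0.18
grasp_force: 80.1
```

>>> move_arm(
  motion=[
    [[0, 0, 0], [0, 0, 0], 0],
    [[0, 0, 0], [0, 0, 0], 1],
    [[0, 0, 0], [0, 0, 0], 1],
    [[0, 0, 0], [0, 0, 0], 1],
    [[0, 0, 0], [0, 0, 0], 1],
    [[0, 0, -0.03], [0, 0, 0], 1],
    [[0, 0, -0.06], [0, 0, 0], 1],
    [[0, 0, -0.06], [0, 0, 0], 1],
    [[-0.06, 0, -0.05], [0, 0, 0], 1],
    [[-0.013, 0, 0], [0, 0, -0.1], 1],
    [[0, 0, 0], [0, 0, 0], 1],
    [[0, 0, 0], [0, 0, 0], 1],
  ],
)

```text
clock: 16.9
position: [0.3366, -0.3226, 0.1949]
ee_rot: [1.0, -0.002, -0.0, -0.0]
ft_force: [-0.7, 0.5, -0.2]
grip_width: 1.003
grasp_force: 0.0
```

Run:
```python
from h import *
c=snap('wrist','w4'); to(.3846,-.3268,.0515); I=c['pixels'].astype(int); g=I.mean(2)
u0,v0=proj(c,[.3848,-.327,.038]).astype(int); print(u0,v0)
sub=np.zeros(g.shape,bool); sub[max(0,v0-45):v0+42,u0-40:u0+40]=1
print(rectfit(c,(g>90)&sub,.038))
u1,v1=proj(c,[.3848,-.327,.088]).astype(int)
sub=np.zeros(g.shape,bool); sub[v1-14:v1+14,u1-11:u1+11]=1
d=(g>155)&sub; v,u=np.nonzero(d); print('dot',u.mean(),v.mean(),d.sum(),back(c,u.mean(),v.mean(),.088))
sub=np.zeros(g.shape,bool); sub[v0-24:v0+27,u0-18:u0+20]=1
m=(g<150)&sub; m=cv2.morphologyEx(m.astype(np.uint8),cv2.MORPH_OPEN,np.ones((5,5))); m[d]=1
print('flange',rectfit(c,m,.043))
cv2.imwrite('pics/w4c.png',cv2.resize(c['pixels'][max(0,v0-60):v0+60,u0-60:u0+60,::-1],None,fx=4,fy=4))
```

```text
[ 0.3368 -0.3224  0.1946] [ 1.0e+00 -1.7e-03 -2.0e-04 -4.0e-04] rows [0.0638 0.0059 0.1908] [-0.2  0.7 -0.8] 16.95 0.9961190371277271
322 131
(((384.45550537109375, -326.6527099609375), (44.08015823364258, 59.92015838623047), 85.50984191894531), array([297,  97], dtype=int32), array([348, 165], dtype=int32))
dot 323.301775147929 137.8639053254438 169 [ 0.38486837 -0.32699722  0.088     ]
flange (((385.0745544433594, -326.8905334472656), (25.227365493774414, 35.169342041015625), 85.51537322998047), array([308, 112], dtype=int32), array([337, 151], dtype=int32))
```

Tool is back home (flange pose same as at start, and it bottomed at the same height). Now to the link.

>>> move_arm(
  motion=[
    [[0, -0.02, -0.05], [0, 0, 0], 1],
    [[0, -0.05, -0.02], [0, 0, 0], 1],
    [[0, -0.055, 0], [0, 0, 0], 1],
    [[0, -0.055, 0], [0, 0, 0], 1],
    [[0, -0.055, 0], [0, 0, 0], 1],
    [[0, -0.055, 0], [0, 0, 0], 1],
    [[0, -0.055, 0], [0, 0, 0], 1],
    [[0.015, -0.055, 0.02], [0, 0, 0], 1],
    [[0.02, -0.055, 0.03], [0, 0, 0], 1],
    [[0.02, -0.055, 0.03], [0, 0, 0], 1],
    [[0.01, -0.025, 0.008], [0, 0, 0.006], 1],
    [[0, 0, 0], [0, 0, 0], 1],
  ],
)

```text
clock: 18.15
position: [0.3858, 0.0819, 0.1808]
ee_rot: [1.0, -0.001, -0.001, -0.001]
ft_force: [-0.2, -0.5, -0.2]
grip_width: 1.0
grasp_force: 0.0
```

Run:
```python
from h import *
c=snap('wrist','w5'); to(.467,.0565,.0236)
yw=-.009; Rz=np.array([[np.cos(yw),-np.sin(yw)],[np.sin(yw),np.cos(yw)]]); O=np.array([.4676,.0779])
def W(x,y,z): return np.r_[O+Rz@np.array([x,y])/1000,z/1000]
def cen(p): return W(*p)
f=c['pixels'][:,:,::-1].copy()
pt=[proj(c,W(30+9+0,-21-9,57)),proj(c,W(30+7,-12,57))]; print('eye top',pt,proj(c,W(-3.5,-21,38)),proj(c,W(30,-21,57)))
for p in pt+[proj(c,W(-3.5,-21,38))]: cv2.circle(f,tuple(np.int32(p)),1,(0,0,255),-1)
u,v=proj(c,W(0,0,10)).astype(int); cv2.imwrite('pics/w5c.png',cv2.resize(f[max(0,v-75):v+75,u-80:u+80],None,fx=4,fy=4,interpolation=cv2.INTER_CUBIC)); print(u,v)
```

```text
[0.3857 0.08   0.1811] [ 1.    -0.002 -0.001 -0.001] rows [0.109  0.0313 0.2098] [0.1 0.3 0.2] 18.2 1.0012080216914014
eye top [array([363.22312802,  38.63820251]), array([339.4254183 ,  41.36220141])] [347.24089611  97.56201784] [350.89928543  51.53100428]
322 93
```

View pics/w5c.png

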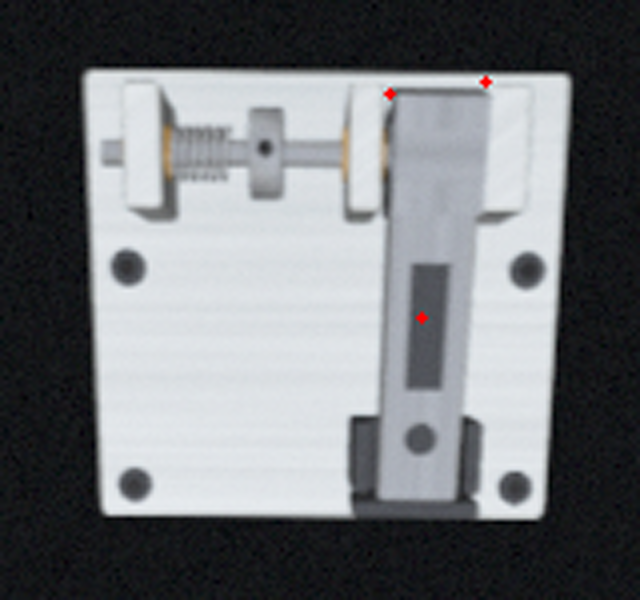

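The link's eye end is raised between the lugs with its edges at crop columns 393–490, and the marked grip point falls on the link's slot, about 1 mm left of its centre line. Approach tilted.

>>> move_arm(
  motion=[
    [[0.041, 0.016, 0.04], [0, 0, 0], 1],
    [[0.041, 0.016, 0.039], [0, 0, 0.01], 1],
    [[0, 0, 0], [0, 0.127, 0], 1],
    [[0, 0, 0], [0, 0.127, 0], 1],
    [[0, 0, 0], [0, 0, 0], 1],
    [[0, 0, 0], [0, 0, 0], 1],
  ],
)

```text
clock: 18.8
position: [0.4421, 0.0538, 0.1283]
ee_rot: [0.995, -0.008, 0.099, 0.003]
ft_force: [-0.1, -0.2, -0.6]
grip_width: 0.997
grasp_force: 0.0
```

```bash
python3 -c "
from h import *
to(.467,.056,.0236); print(Ro.from_quat(manip.get_obs()['ee_rot']).as_matrix().round(3))"
```

```text
[0.4421 0.0538 0.1283] [ 0.9951 -0.0079  0.0989  0.003 ] rows [ 0.005  -0.0041  0.1434] [-0.1 -0.2 -0.6] 18.8 0.9970970917111057
[[ 0.98  -0.016  0.197]
 [-0.015 -1.    -0.008]
 [ 0.197  0.005 -0.98 ]]
```

>>> move_arm(
  motion=[
    [[0.005, -0.0041, 0.03], [0, 0, 0], 1],
    [[0, 0, 0.045], [0, 0, 0], 1],
    [[0, 0, 0.035], [0, 0, 0], 1],
    [[0, 0, 0.02], [0, 0, 0], 1],
    [[0, 0, 0.012], [0, 0, 0], 1],
    [[0, 0, 0], [0, 0, 0], 1],
    [[0, 0, 0], [0, 0, 0], 1],
  ],
)

```text
clock: 19.5
position: [0.4677, 0.0577, 0.0246]
ee_rot: [0.995, -0.007, 0.099, 0.002]
ft_force: [0.2, -0.3, 0.2]
grip_width: 1.003
grasp_force: 0.0
```

```bash
python3 -c "
from h import *
to(.467,.056,.0236)"
```

```text
[0.4677 0.0577 0.0246] [ 0.995  -0.0071  0.0993  0.0018] rows [-0.0011  0.0023  0.0012] [ 0.2 -0.3  0.2] 19.5 1.0033070277458682
```

>>> move_arm(
  motion=[
    [[-0.001, 0.0023, 0.001], [0, 0, 0], 1],
    [[0, 0, 0], [0, 0, 0], 1],
    [[0, 0, 0], [0, 0, 0], -1],
    [[0, 0, 0], [0, 0, 0], -1],
    [[0, 0, 0], [0, 0, 0], -1],
    [[0, 0, 0], [0, 0, 0], -1],
    [[0, 0, 0], [0, 0, 0], -1],
    [[0, 0, 0], [0, 0, 0], -1],
    [[0, 0, 0], [0, 0, 0], -1],
  ],
  newtons=50,
)

```text
clock: 20.4
position: [0.4662, 0.0562, 0.0231]
ee_rot: [0.995, -0.007, 0.099, 0.001]
ft_force: [-1.5, 1.0, 1.7]
grip_width: 0.202
grasp_force: 50.3
```

>>> move_arm(
  motion=[
    [[0.0013, 0, -0.0065], [0, 0, 0], -1],
    [[0.0026, 0, -0.013], [0, 0, 0], -1],
    [[0.004, 0, -0.02], [0, 0, 0], -1],
    [[0.006, 0, -0.03], [0, 0, 0], -1],
    [[0.01, 0, -0.05], [0, 0, 0], -1],
    [[0.01, 0, -0.05], [0, 0, 0], -1],
    [[0, 0, 0], [0, 0, 0], -1],
    [[0, 0, 0], [0, 0, 0], -1],
  ],
)

```text
clock: 21.2
position: [0.4664, 0.0555, 0.1534]
ee_rot: [0.995, -0.007, 0.1, 0.003]
ft_force: [-0.3, -0.6, -1.4]
grip_width: 0.202
grasp_force: 50.0
```

Link held and lifted. Level it and carry it over the tray.

>>> move_arm(
  motion=[
    [[0, 0, 0], [0, -0.127, 0], -1],
    [[0, 0, 0], [0, -0.127, 0], -1],
    [[-0.0055, -0.0525, 0], [0, 0, 0], -1],
    [[-0.0055, -0.0525, 0], [0, 0, 0], -1],
    [[-0.0055, -0.0525, 0], [0, 0, 0], -1],
    [[-0.0055, -0.0525, 0], [0, 0, 0], -1],
    [[-0.0055, -0.0525, 0], [0, 0, 0], -1],
    [[-0.0055, -0.0525, 0], [0, 0, 0], -1],
    [[0, 0, 0], [0, 0, 0.17], -1],
    [[0, 0, 0], [0, 0, 0], -1],
    [[0, 0, 0], [0, 0, 0], -1],
  ],
)

```text
clock: 22.3
position: [0.4396, 0.2944, 0.1475]
ee_rot: [0.999, -0.051, 0.015, 0.002]
ft_force: [-0.5, 0.4, 0.1]
grip_width: 0.198
grasp_force: 50.0
```

Run:
```python
from h import *
c=snap('wrist','w6'); to(.445,.2905,.006); print(Ro.from_quat(manip.get_obs()['ee_rot']).as_matrix().round(3))
cv2.imwrite('pics/w6s.png',c['pixels'][:,:,::-1])
```

```text
[0.4398 0.2944 0.148 ] [ 0.9986 -0.0514  0.0149  0.0016] rows [0.0018 0.0041 0.1895] [ 0.3 -0.3 -0.9] 22.35 0.1987606409926117
[[ 0.994 -0.103  0.03 ]
 [-0.103 -0.995 -0.005]
 [ 0.03   0.002 -1.   ]]
```

View pics/w6s.png

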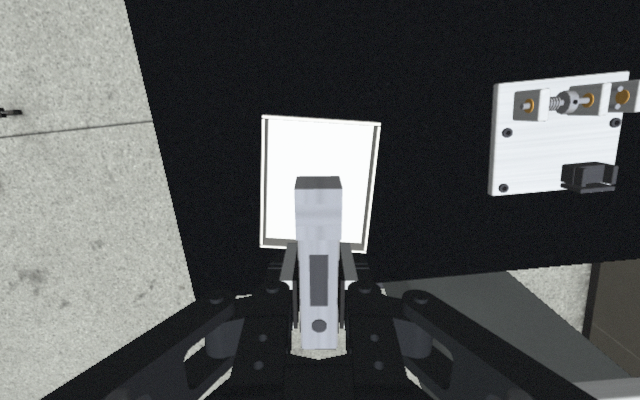

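The tray rim corners are (262,116),(380,123),(367,252),(261,246); the link is held level, eye at (318,185). Check the tray centre.

Run:
```python
from h import *
c=load('w6'); P=np.array([back(c,u,v,.022) for u,v in ((262,116),(380,123),(367,252),(261,246))]); print(P.round(4),P.mean(0)); x,y,_=P.mean(0); to(x,y,.006)
```

```text
[[0.5115 0.3329 0.022 ]
 [0.496  0.2363 0.022 ]
 [0.3804 0.254  0.022 ]
 [0.3965 0.3512 0.022 ]] [0.4460978  0.29363431 0.022     ]
[0.4398 0.2944 0.148 ] [ 0.9986 -0.0514  0.0149  0.0016] rows [ 0.0028 -0.0002  0.1895] [ 0.3 -0.3 -0.9] 22.35 0.1987606409926117
```

>>> move_arm(
  motion=[
    [[0.005, 0, 0], [0, -0.038, 0], -1],
    [[0, 0, 0.05], [0, 0, 0.05], -1],
    [[0, 0, 0.05], [0, 0, 0], -1],
    [[0, 0, 0.04], [0, 0, 0], -1],
    [[0, 0, 0.025], [0, 0, 0], -1],
    [[0, 0, 0.015], [0, 0, 0], -1],
    [[0, 0, 0], [0, 0, 0], -1],
    [[0, 0, 0], [0, 0, 0], -1],
  ],
)

```text
clock: 23.15
position: [0.4447, 0.2941, 0.0145]
ee_rot: [0.997, -0.073, 0.0, -0.0]
ft_force: [0.2, 0.7, -1.1]
grip_width: 0.194
grasp_force: 50.0
```

```bash
python3 -c "
from h import *
to(.446,.2936,.006)"
```

```text
[0.4447 0.2941 0.0145] [ 9.974e-01 -7.260e-02  3.000e-04 -1.000e-04] rows [0.0018 0.0005 0.0113] [ 0.2  0.7 -1.1] 23.15 0.19382860584964626
```

>>> move_arm(
  motion=[
    [[0, 0, 0.006], [0, 0, 0], -1],
    [[0, 0, 0.004], [0, 0, 0], -1],
    [[0, 0, 0.002], [0, 0, 0], -1],
    [[0, 0, 0], [0, 0, 0], -1],
    [[0, 0, 0], [0, 0, 0], -1],
  ],
)

```text
clock: 23.65
position: [0.4442, 0.294, 0.005]
ee_rot: [0.997, -0.072, 0.0, 0.0]
ft_force: [0.5, -0.5, -0.2]
grip_width: 0.201
grasp_force: 50.0
```

>>> move_arm(
  motion=[
    [[0, 0, 0], [0, 0, 0], -0.25],
    [[0, 0, 0], [0, 0, 0], -0.25],
    [[0, 0, 0], [0, 0, 0], -0.25],
    [[0, 0, 0], [0, 0, 0], -0.25],
    [[0, 0, -0.01], [0, 0, 0], -0.25],
    [[0, 0, -0.04], [0, 0, 0], -0.25],
    [[0, 0, -0.06], [0, 0, 0], -0.25],
    [[-0.02, 0, -0.06], [0, 0, 0], -0.25],
    [[-0.04, 0, -0.06], [0, 0, 0], 0],
    [[-0.04, 0, 0], [0, 0, 0], 0],
    [[0, 0, 0], [0, 0, 0], 0],
    [[0, 0, 0], [0, 0, 0], 0],
  ],
)

```text
clock: 24.85
position: [0.372, 0.3045, 0.1745]
ee_rot: [0.997, -0.072, 0.001, 0.0]
ft_force: [1.5, 0.3, 0.5]
grip_width: 0.505
grasp_force: 0.0
```

Run:
```python
from h import *
a=snap('wrist','w7')['pixels'][:,:,::-1]; to(.44,.29,.2); t=snap('top','t7')['pixels'][:,:,::-1]
A=cv2.resize(a,(480,300)); B=cv2.resize(t[140:280,130:480],(700,280),interpolation=cv2.INTER_CUBIC)
C=np.zeros((590,700,3),np.uint8); C[:300,:480]=A; C[305:585]=B; cv2.imwrite('pics/end.png',C)
```

```text
[0.3725 0.3042 0.174 ] [ 9.974e-01 -7.250e-02  6.000e-04  4.000e-04] rows [ 0.0919  0.0057 -0.0345] [-0.  -0.8 -0.2] 24.9 0.5013629036887401
```

View pics/end.png

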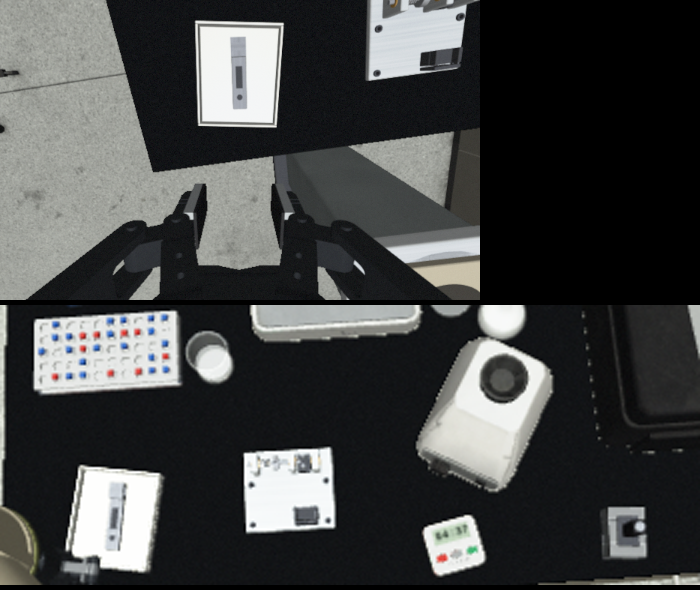

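The picture shows the link lying flat in the middle of the tray (238,72), the clevis empty, the tool in its holder (625,532), the beaker and timer where they were, and the gripper clear.

```bash
python3 -c "
from workcell import order; print(order.hand_in())"
```

```text
the job is handed in; nothing more can be done
None
```

The job is handed in at about 25 s: the link was freed with readings between moves of about 7 N at most, the tool is back home in its holder, the link lies flat in the tray, and the beaker and timer were not touched.

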